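Set out the hub parts in refitting order

ROBOT

A 6-joint arm with a two-finger parallel gripper is mounted at the origin on the work surface. World frame = base frame: x ahead of the robot, y to its left, z up, the work surface at z = 0. Lengths are in mm, angles in rad, forces in N, time in s.
With the tool pointing down it reaches from about 275 to 825 mm from the base axis. Payload 5.2 kg.
Tool frame: the origin (TCP) lies at the very end of the fingers, on their centre line; the grasp point (between the pads) lies 19 mm behind it; z points along the fingers, y is the direction in which the jaws open and shut (so a half turn about z gives the same grasp; the last joint's range is limited). The gripper opens to 93 mm and grips with 3 to 60 N. Pads are 15 mm wide; open, the fingers measure 128 mm over their backs; the gripper's body (75 mm by 188 mm) begins 65 mm behind the grasp point.
Start: joints at [1.011, 0.259, 1.535, -0, 1.348, -0.203], TCP at [192.081, 515.373, 218.653] pointing down, gripper open.
Joint ranges: [-3.14, 3.14], [-0.91, 2.08], [0.19, 2.58], [-1.22, 4.36], [0.22, 2.71], [-3.12, 3.12]. Speed limits (rad/s): [2.57, 2.57, 3.14, 3.14, 3.14, 3.14].

INTERFACE

Orientations are given as [roll, pitch, yaw] about the fixed x, y, z axes, in that order (R = Rz(yaw) Ry(pitch) Rx(roll)).
In Python, from bench import robot gives the robot as it stands. The module is installed in compiled form; this text tells all that it offers. Calls block until the motion is done:
- robot.move_ptp(position, orientation): joint-space move of the TCP to a pose.
- robot.move_linear(position, ori=None, speed=150, f_stop=None): straight line of the TCP; ori=None keeps the orientation; speed is the mean speed in mm/s. With f_stop (N) it stops when the force on the tool has changed by that much, and returns True; else False.
- robot.move_j(angles): joint-space move.
- robot.move_gripper(opening): opening from 0.0 (shut) to 1.0 (fully open); the grip force is fixed at half the most; returns when the fingers have stopped.
- robot.sleep(seconds).
- robot.inverse_kinematics(position, orientation): joint angles nearest the present ones, or None.
- robot.get_image(name): name is "scene" or "top" or "wrist"; returns a dict with "img" (400x640x3 uint8, blue, green, red), "fovy" (degrees; the focal length in pixels is half the picture's height over the tangent of half this angle, whatever the lens; pixels are square), "cx", "cy" (the principal point, pixels), "eye" and "orientation" of the camera in the world. Camera axes: x right, y down, z forward; pixel columns grow to the right and rows downward; lengths in mm; the calibration is good to about 2 mm. A picture is of the moment at which its call begins. There is no depth.
A pose or a line that the arm cannot do raises robot.MotionError and nothing moves.
- robot.hand_in(): hands the job in, once; it reports no verdict.
Readings, each from a call of its own:
- robot.current_t(): time.
- robot.current_qpos(): joint angles.
- robot.current_joint_vel(): joint speeds.
- robot.current_joint_efforts(): joint torques, N m.
- robot.current_tcp_pos(): TCP position.
- robot.current_eef_rot(): TCP orientation.
- robot.current_contact_force(): force on the tool from outside, world axes, zero at the start.
- robot.current_ft_torque(): the same for the moment, N m.
- robot.current_gripper_width(): opening from 0.0 (shut) to 1.0 (fully open).
Only numpy, scipy, OpenCV 4.12 (cv2) and the standard library are available. Lean on these libraries where they do the work, as an engineer would, in place of code of your own. Each camera call takes 0.05 s, during which the arm holds its last target.

TASK

The four hub parts stand on the wooden plank in the order they came off the hub. Move them all to the steel rack in reverse order for refitting: seen from the robot, the part at the left end of the plank goes into the stall at the right end of the rack, the next one into the stall beside it, and so on. Stand each the same way up as it was, on the dark spot in the middle of its stall, and let go.

Things in the scene. Friction and masses are not known exactly. Their poses are not given: they have to be found in the camera images.
- cup: bearing cup, bare steel, round and standing: a flange 46 mm across and 6 mm high at the bottom, above it a plain barrel 36 mm across up to 28 mm total height, with a dark bore drawn on top (solid inside). Origin at the centre of its underside, z up. About 0.14 kg
- sleeve: spacer sleeve, bare steel, the slim tall one: a plain upright cylinder 28 mm across and 44 mm high, dark bore drawn on top. Origin at the centre of its underside, z up. About 0.13 kg
- nut: big hexagonal nut, dull greasy grey steel, lying flat: 36 mm across flats (41.6 mm across corners), 22 mm high, dark round hole drawn on top. Origin at the centre of its underside, z up; one pair of flats faces along its x axis, the other pairs are at 60 degrees to it. It may start at any yaw. About 0.13 kg
- cone: bearing cone, bare steel, stepped and standing: base 34 mm across up to 18 mm high, tapering to a neck 16 mm across from 27 mm to the top at 36 mm. Origin at the centre of its underside, z up. About 0.11 kg
- pad_cup: square of black rubber, 56 x 56 x 3 mm, fixed on the plank, on which the bearing cup stands at the start (within 5 mm of its middle). It never moves, so it shows where in the row the bearing cup stood. Origin at the centre of its underside; axes parallel to the plank's
- pad_sleeve: square of black rubber, 56 x 56 x 3 mm, fixed on the plank, on which the spacer sleeve stands at the start (within 5 mm of its middle). It never moves, so it shows where in the row the spacer sleeve stood. Origin at the centre of its underside; axes parallel to the plank's
- pad_nut: square of black rubber, 56 x 56 x 3 mm, fixed on the plank, on which the hexagonal nut stands at the start (within 5 mm of its middle). It never moves, so it shows where in the row the hexagonal nut stood. Origin at the centre of its underside; axes parallel to the plank's
- pad_cone: square of black rubber, 56 x 56 x 3 mm, fixed on the plank, on which the bearing cone stands at the start (within 5 mm of its middle). It never moves, so it shows where in the row the bearing cone stood. Origin at the centre of its underside; axes parallel to the plank's
- plank: wooden plank fixed to the table, where the parts start: 70 (x) by 380 (y) by 22 mm high. Origin at the centre of its underside; y runs along the row to the robot's left, x away from the robot. Pads at x = 0, y = +114, +38, -38, -114 mm, their tops 25 mm above the table. A tin (26 mm across, 28 high) and a valve cap stand near its ends, y = +-168 mm: not part of the job. Plank or rack may be the nearer
- rack: bare steel rack fixed to the table: base plate 70 (x) by 316 (y) by 8 mm thick; five cross fins, 4 mm thick, rise 14 mm above it and make four stalls 72 mm wide, open to front and back. Origin at the centre of its underside; y runs along the row to the robot's left, x away from the robot. Stall centres at x = 0, y = +114, +38, -38, -114 mm, each a dark 12 mm spot, floor 8 mm above the table
There are look-alikes about, which are no part of the job. What is shaped like the nut but purple or yellow is not meant.

How it is judged (in metres and radians):
At the end, for the whole second after the job is handed in: Every part stands in the stall mirrored from its place on the plank, its centre within 15 mm of the stall's centre along and across the rack, its underside within 4 mm of the stall floor, upright within 0.12 rad, same way up as at the start, released and at rest (below 0.02 m/s, 0.2 rad/s) (((y of pad_cup in the frame of plank between 0.094 and 0.134 m and y of cup in the frame of rack between -0.129 and -0.099 m) or (y of pad_cup in the frame of plank between 0.018 and 0.058 m and y of cup in the frame of rack between -0.053 and -0.023 m) or (y of pad_cup in the frame of plank between -0.058 and -0.018 m and y of cup in the frame of rack between 0.023 and 0.053 m) or (y of pad_cup in the frame of plank between -0.134 and -0.094 m and y of cup in the frame of rack between 0.099 and 0.129 m)) and x of cup in the frame of rack between -0.015 and 0.015 m and z of cup in the frame of rack between 0.004 and 0.012 m and angle between each of cup, sleeve, nut, cone's own z axis and vertical below 0.12 rad and linear speed of each of cup, sleeve, nut, cone below 0.02 m/s and angular speed of each of cup, sleeve, nut, cone below 0.2 rad/s and ((y of pad_sleeve in the frame of plank between 0.094 and 0.134 m and y of sleeve in the frame of rack between -0.129 and -0.099 m) or (y of pad_sleeve in the frame of plank between 0.018 and 0.058 m and y of sleeve in the frame of rack between -0.053 and -0.023 m) or (y of pad_sleeve in the frame of plank between -0.058 and -0.018 m and y of sleeve in the frame of rack between 0.023 and 0.053 m) or (y of pad_sleeve in the frame of plank between -0.134 and -0.094 m and y of sleeve in the frame of rack between 0.099 and 0.129 m)) and x of sleeve in the frame of rack between -0.015 and 0.015 m and z of sleeve in the frame of rack between 0.004 and 0.012 m and ((y of pad_nut in the frame of plank between 0.094 and 0.134 m and y of nut in the frame of rack between -0.129 and -0.099 m) or (y of pad_nut in the frame of plank between 0.018 and 0.058 m and y of nut in the frame of rack between -0.053 and -0.023 m) or (y of pad_nut in the frame of plank between -0.058 and -0.018 m and y of nut in the frame of rack between 0.023 and 0.053 m) or (y of pad_nut in the frame of plank between -0.134 and -0.094 m and y of nut in the frame of rack between 0.099 and 0.129 m)) and x of nut in the frame of rack between -0.015 and 0.015 m and z of nut in the frame of rack between 0.004 and 0.012 m and ((y of pad_cone in the frame of plank between 0.094 and 0.134 m and y of cone in the frame of rack between -0.129 and -0.099 m) or (y of pad_cone in the frame of plank between 0.018 and 0.058 m and y of cone in the frame of rack between -0.053 and -0.023 m) or (y of pad_cone in the frame of plank between -0.058 and -0.018 m and y of cone in the frame of rack between 0.023 and 0.053 m) or (y of pad_cone in the frame of plank between -0.134 and -0.094 m and y of cone in the frame of rack between 0.099 and 0.129 m)) and x of cone in the frame of rack between -0.015 and 0.015 m and z of cone in the frame of rack between 0.004 and 0.012 m); the robot touches nothing.
It also fails if it takes over 93 s, if anything falls off the work surface, if the arm or the gripper's body presses on something with over 40 N, if the wrist force passes 120 N, or if a joint passes its speed limit or range.

## Working session

There is one attempt and no reset: what is moved stays moved. The work goes in short steps, each a Python script; the robot and the scene stay as the last script left them, time stands still between calls to the robot, and variables do not carry over. Pictures are saved under pics/ and viewed, and the job is handed in when it is done.

```bash
mkdir -p pics
python3 - <<'E'
from bench import robot
import cv2
for n in ("scene","top","wrist"):
    d=robot.get_image(n); cv2.imwrite(f"pics/{n}0.png",d["img"])
    print(n,d["fovy"],d["cx"],d["cy"],d["eye"],d["orientation"])
print(robot.current_t(),robot.current_eef_rot(),robot.current_gripper_width())
E
```

```text
scene 42.79554178656636 317.69070982570054 196.93251457305115 [1086.63544626 -707.43026154  633.76540078] [-2.14390820e+00  1.13991253e-04  6.80201601e-01]
top 50.60548077304861 320.59777538250876 201.49751345438526 [316.21338227  11.89553234 824.3075251 ] [-2.91735262  0.00421398 -1.67326454]
wrist 58.74886059233488 322.2590759160875 195.85658587583637 [130.83877743 539.62412052 382.34534596] [2.90276460e+00 1.60927000e-03 1.21307718e+00]
0.15 [-3.14025749e+00 -2.83010059e-04  2.78480960e+00] 1.0051391945720758
```

View pics/top0.png

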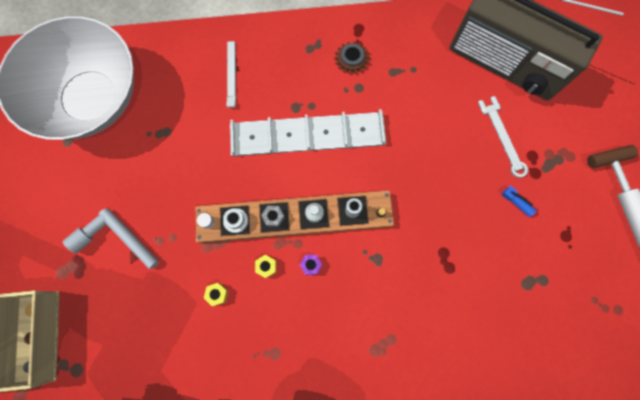

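View pics/scene0.png

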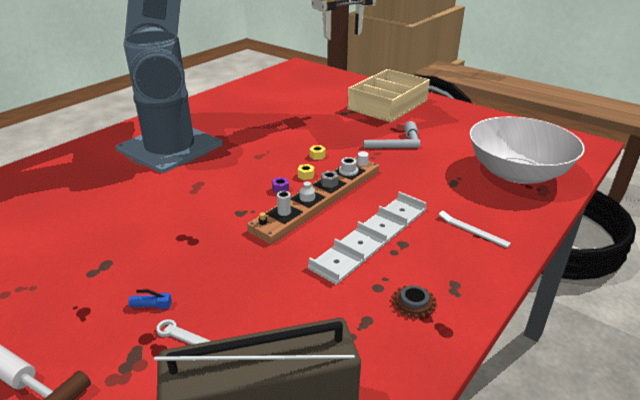

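View pics/wrist0.png

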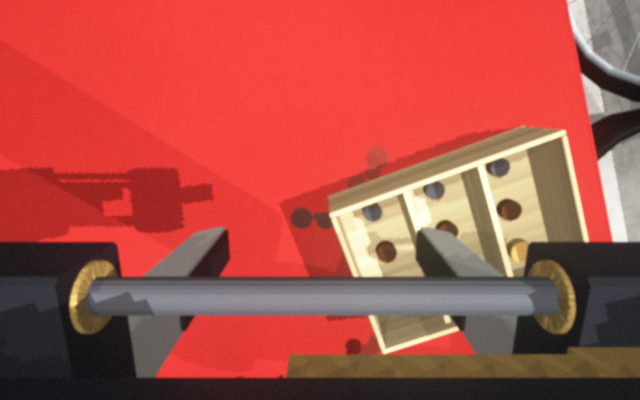

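The top view (image up is away from the robot, left is the robot's left) shows what could be taken for what:
- **Cup:** (235,219). The white tin at (205,220) is excluded.
- **Nut:** the grey one at (272,214), standing on its pad. The yellow hexes at (265,265) and (214,294), the purple hex at (311,264) and the sprocket at (352,55) are excluded.
- **Cone:** (313,211).
- **Sleeve:** (353,205). The valve cap at (382,211) is excluded.

The rack's spots are at about (252,137), (289,134), (326,131) and (363,129). Next I'll crop in close and cast rays.

```bash
cat > h.py <<'E'
from bench import robot
import cv2, numpy as np
from scipy.spatial.transform import Rotation as R
def ray(d,uv):
    f=200/np.tan(np.radians(d["fovy"])/2)
    uv=np.atleast_2d(np.array(uv,float))
    v=np.c_[(uv[:,0]-d["cx"])/f,(uv[:,1]-d["cy"])/f,np.ones(len(uv))]
    return np.array(d["eye"]),R.from_euler("xyz",d["orientation"]).apply(v)
def cast(d,uv,z):
    e,v=ray(d,uv); return (e+v*((z-e[2])/v[:,2])[:,None])[:,:2]
def proj(d,p):
    f=200/np.tan(np.radians(d["fovy"])/2)
    c=R.from_euler("xyz",d["orientation"]).inv().apply(np.atleast_2d(p)-np.array(d["eye"]))
    return np.c_[d["cx"]+f*c[:,0]/c[:,2],d["cy"]+f*c[:,1]/c[:,2]]
E
python3 - <<'E'
from h import *
d=robot.get_image("top")
im=d["img"]
cv2.imwrite("pics/topcrop.png",cv2.resize(im[100:310,185:410],None,fx=3.5,fy=2.8 if 0 else 2.8,interpolation=cv2.INTER_CUBIC))
print("spots",cast(d,[(252,137),(289,134.5),(326,131.5),(363,129)],8).round(1))
for n,uv,z in (("cup",(235,217),53),("nut",(273,214),47),("cone",(314,206),61),("sleeve",(353,205),69),("purple",(311,264),20)): print(n,cast(d,[uv],z).round(1))
print("plank corners",cast(d,[(196,208),(392,193),(397,224),(197,243)],22).round(1))
E
```

```text
spots [[ 651.3  122.4]
 [ 648.9   46.4]
 [ 647.5  -29.9]
 [ 645.  -106.2]]
cup [[478.6 158.2]]
nut [[478.2  88.1]]
cone [[482.5  10.3]]
sleeve [[475.3 -60.8]]
purple [[380.6  26.9]]
plank corners [[ 510.7  238.4]
 [ 501.1 -143.9]
 [ 439.3 -144.9]
 [ 442.2  239. ]]
```

View pics/topcrop.png

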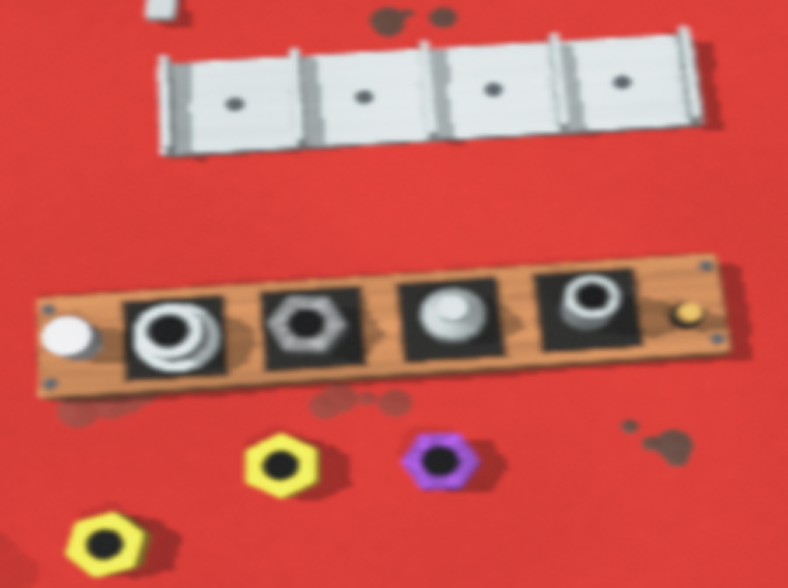

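Run:
```python
from h import *
pi=np.pi
for p in ([430,45,230],[600,10,230]):
  for y in (0,pi):
    print(p,y,robot.inverse_kinematics(p,[pi,0,y]))
for p in ([478,158,30],[475,-61,30],[650,122,12],[645,-106,12]):
  for y in (pi/2,-pi/2):
    print(p,y,robot.inverse_kinematics(p,[pi,0,y]))
for i,p in enumerate(([430,45,230],[600,10,230])):
    q=robot.inverse_kinematics(p,[pi,0,0])
    if q is None: q0=pi
    else: q0=0
    robot.move_ptp(p,[pi,0,q0]); robot.sleep(0.2)
    d=robot.get_image("wrist"); cv2.imwrite(f"pics/w{i}.png",d["img"]); np.save(f"w{i}.npy",d,allow_pickle=True)
    print(robot.current_t(),robot.current_tcp_pos(),d["eye"])
```

```text
[430, 45, 230] 0 [-1.54894805e-01  3.40924510e-02  1.77475255e+00 -4.44089210e-16
  1.33274765e+00  1.41590152e+00]
[430, 45, 230] 3.141592653589793 [-0.1548948   0.03409245  1.77475255  0.          1.33274765 -1.72569113]
[600, 10, 230] 0 [-1.69041470e-01  3.41977715e-01  1.39128492e+00 -4.44089210e-16
  1.40833002e+00  1.40175486e+00]
[600, 10, 230] 3.141592653589793 [-0.16904147  0.34197771  1.39128492  0.          1.40833002 -1.7398378 ]
[478, 158, 30] 1.5707963267948966 [ 9.73338544e-02  3.89316356e-01  1.87743761e+00 -4.44089210e-16
  8.74838690e-01  9.73338544e-02]
[478, 158, 30] -1.5707963267948966 [ 9.73338544e-02  3.89316356e-01  1.87743761e+00 -4.44089210e-16
  8.74838690e-01 -3.04425880e+00]
[475, -61, 30] 1.5707963267948966 [-3.61200595e-01  3.54244998e-01  1.93644705e+00 -4.44089210e-16
  8.50900608e-01 -3.61200595e-01]
[475, -61, 30] -1.5707963267948966 [-3.61200595e-01  3.54244998e-01  1.93644705e+00 -4.44089210e-16
  8.50900608e-01  2.78039206e+00]
[650, 122, 12] 1.5707963267948966 [ 1.72038427e-02  6.38877478e-01  1.47562225e+00 -4.44089210e-16
  1.02709292e+00  1.72038427e-02]
[650, 122, 12] -1.5707963267948966 None
[645, -106, 12] 1.5707963267948966 [-0.33321669  0.62758383  1.49767721  0.          1.01633161 -0.33321669]
[645, -106, 12] -1.5707963267948966 [-3.33216685e-01  6.27583835e-01  1.49767721e+00 -4.44089210e-16
  1.01633161e+00  2.80837597e+00]
2.3583 [429.99199941  45.52327582 229.96962839] [495.30850033  47.31584599 394.38251232]
3.3333 [599.10505933  10.4698239  230.9212648 ] [664.11058968  12.22840275 395.30878058]
```

View pics/w0.png

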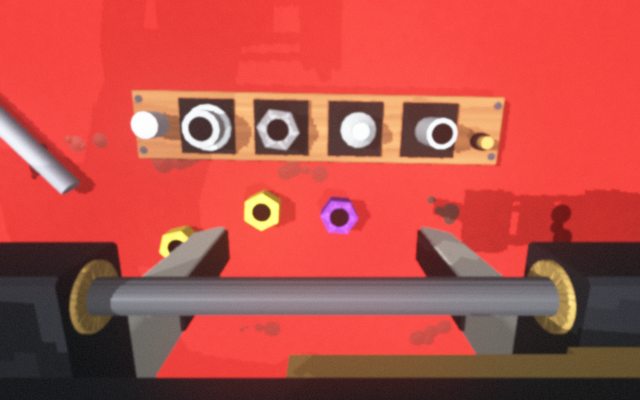

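View pics/w1.png

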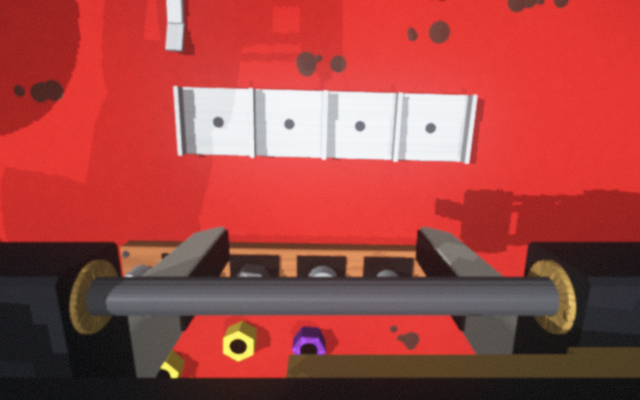

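The plank view shows, left to right, the cup (204,128), grey nut (278,129), cone (358,130) and sleeve (438,133). The rack view shows its spots at (218,122), (289,124), (360,126) and (430,128). Next I'll measure the dark bores and spots by contour.

Run:
```python
from h import *
D=[np.load(f"w{i}.npy",allow_pickle=True).item() for i in (0,1)]
im=D[0]["img"]
cv2.imwrite("pics/w0crop.png",cv2.resize(im[85:170,125:510],None,fx=2,fy=2,interpolation=cv2.INTER_CUBIC)) 
cv2.imwrite("pics/w0nut.png",cv2.resize(im[90:165,240:320],None,fx=7,fy=7,interpolation=cv2.INTER_CUBIC)) 
def blobs(m,lo,hi):
    c,_=cv2.findContours(m.astype(np.uint8),cv2.RETR_CCOMP,cv2.CHAIN_APPROX_NONE)
    out=[]
    for k in c:
        M=cv2.moments(k)
        if lo<M["m00"]<hi: out.append((M["m10"]/M["m00"],M["m01"]/M["m00"],M["m00"],k))
    return sorted(out,key=lambda t:t[0])
# rack spots
g=cv2.cvtColor(D[1]["img"],cv2.COLOR_BGR2GRAY).astype(int); m=np.zeros(g.shape,bool); m[90:160,175:480]=(g<150)[90:160,175:480]
b=[x for x in blobs(m,30,300) if abs(x[1]-125)<12]
s=cast(D[1],[(x[0],x[1]) for x in b],8); print("spots",[(round(x[0]),round(x[1]),x[2]) for x in b],s.round(1))
# plank
g=cv2.cvtColor(im,cv2.COLOR_BGR2GRAY).astype(int); hsv=cv2.cvtColor(im,cv2.COLOR_BGR2HSV)
m=np.zeros(g.shape,bool); m[90:165,135:505]=(g<75)[90:165,135:505]
for x in blobs(m,80,5000):
    r=cv2.minAreaRect(x[3]); print("dark",[round(v,1) for v in x[:3]],r)
m=np.zeros(g.shape,bool); m[90:165,135:505]=((g>95)&(hsv[...,1]<70))[90:165,135:505]
for x in blobs(m,80,5000):
    print("grey",[round(v,1) for v in x[:3]],cv2.boundingRect(x[3]),cv2.minEnclosingCircle(x[3]))
```

```text
spots [(218, 122, 61.5), (289, 124, 50.5), (360, 126, 48.5), (430, 128, 51.0)] [[ 651.2  123.7]
 [ 648.9   47.9]
 [ 646.8  -27.8]
 [ 644.7 -103.3]]
dark [188.7, 147.1, 95.0] ((188.75180053710938, 147.76327514648438), (27.80223274230957, 10.908778190612793), 37.30394744873047)
dark [200.1, 128.5, 343.0] ((200.5, 128.5), (21.0, 21.0), 90.0)
dark [212.2, 115.7, 550.5] ((206.5, 125.5), (53.0, 55.0), 90.0)
dark [277.1, 129.5, 278.0] ((277.0, 129.5), (19.0, 18.0), 90.0)
dark [286.1, 123.4, 1130.5] ((281.0, 127.0), (52.0, 52.0), 90.0)
dark [354.8, 128.3, 2567.5] ((355.0, 128.0), (52.0, 52.0), 90.0)
dark [357.6, 129.5, 1221.5] ((357.5, 130.0), (39.0, 40.0), 0.0)
dark [422.4, 127.1, 1345.0] ((428.59295654296875, 129.606201171875), (52.483489990234375, 53.547794342041016), 3.814074993133545)
dark [441.9, 133.4, 241.5] ((442.0, 133.5), (17.0, 18.0), 90.0)
grey [150.1, 124.4, 747.0] (135, 111, 34, 28) ((150.1212158203125, 124.0), 18.128829956054688)
grey [200.0, 128.5, 433.0] (188, 117, 25, 24) ((200.0760040283203, 128.50399780273438), 12.574195861816406)
grey [206.3, 127.2, 1843.0] (181, 103, 51, 49) ((205.71519470214844, 128.24684143066406), 25.492517471313477)
grey [277.3, 129.6, 357.0] (267, 119, 22, 22) ((277.2639465332031, 129.70172119140625), 11.335217475891113)
grey [277.3, 129.4, 1288.5] (256, 109, 44, 42) ((277.0, 129.5), 22.38871192932129)
grey [357.7, 129.5, 1032.5] (340, 111, 37, 38) ((358.0454406738281, 129.65151977539062), 18.90984535217285)
grey [436.2, 132.1, 1111.5] (414, 117, 44, 33) ((435.5, 132.0), 21.708393096923828)
grey [441.9, 133.3, 315.0] (432, 123, 21, 21) ((442.0, 133.5), 10.735555648803711)
```

View pics/w0crop.png

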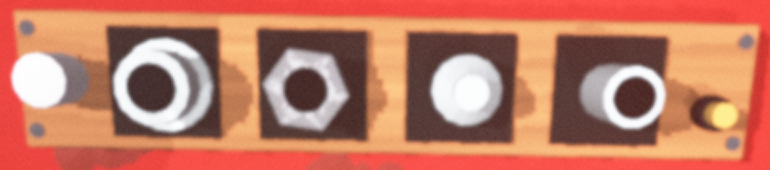

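View pics/w0nut.png

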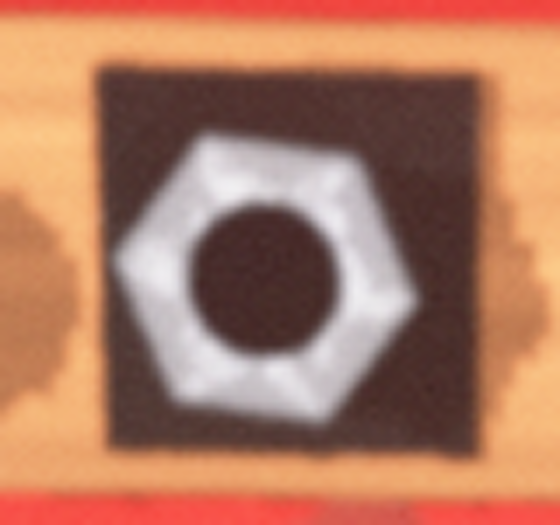

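Run:
```python
from h import *
D=np.load("w0.npy",allow_pickle=True).item(); im=D["img"]
for n,uv,z in (("cup",(200.1,128.5),53),("nut",(277.1,129.5),47),("cone",(357.8,129.6),41),("sleeve",(441.9,133.4),69)): print(n,cast(D,[uv],z).round(1))
print("pads",cast(D,[(206.5,125.5),(281,127),(355,128),(428.6,129.6)],25).round(1))
g=cv2.cvtColor(im,cv2.COLOR_BGR2GRAY).astype(int); hsv=cv2.cvtColor(im,cv2.COLOR_BGR2HSV)
m=np.zeros(g.shape,np.uint8); m[95:160,256:302]=((g>95)&(hsv[...,1]<70))[95:160,256:302]
c,_=cv2.findContours(m,cv2.RETR_EXTERNAL,cv2.CHAIN_APPROX_NONE); c=max(c,key=cv2.contourArea)
W=cast(D,c[:,0,:],42)
a=np.arctan2(*(W-W.mean(0)).T[::-1]); r=np.hypot(*(W-W.mean(0)).T)
# 6-fold phase from support width: minimal width direction
th=np.radians(np.arange(0,60,0.5)); w=[sum(np.ptp(W@[np.cos(t+k*np.pi/3),np.sin(t+k*np.pi/3)]) for k in range(3))/3 for t in th]
i=np.argmin(w); print("flat normal deg mod60",np.degrees(th[i]),w[i],max(w))
print("phase",np.degrees(np.angle(-np.sum(r*np.exp(6j*a)))/6))
```

```text
cup [[477.3 162.9]]
nut [[476.   90.8]]
cone [[475.7  12.6]]
sleeve [[473.9 -60.8]]
pads [[478.8 165.6]
 [477.3  89.5]
 [476.4  13.9]
 [474.8 -61.5]]
flat normal deg mod60 52.0 38.25999164170999 42.420998402034705
phase -7.859167252551641
```

```bash
cat >> h.py <<'E'
pi=np.pi
def pick(xy,z,yaw,op=0.72,zup=140):
    o=[pi,0,yaw]
    robot.move_ptp([*xy,zup],o); robot.move_gripper(op)
    st=robot.move_linear([*xy,z],speed=120,f_stop=15)
    p=robot.current_tcp_pos(); w=None
    print("down",st,np.round(p,1))
    robot.move_gripper(0.0); w=robot.current_gripper_width()
    robot.move_linear([*xy,zup],speed=150)
    robot.sleep(0.1)
    print("width mm",93*w,93*robot.current_gripper_width(),"F",np.round(robot.current_contact_force(),1),"t",robot.current_t())
    return p[2]-25
def place(xy,off,yaw,op=0.72,zup=140):
    o=[pi,0,yaw]
    robot.move_ptp([*xy,zup],o)
    robot.move_linear([*xy,8+off+7],speed=120)
    st=robot.move_linear([*xy,8+off-2],speed=25,f_stop=5)
    print("place",st,np.round(robot.current_tcp_pos(),1),"nominal",8+off)
    robot.move_gripper(op); robot.sleep(0.1)
    robot.move_linear([*xy,zup],speed=150)
    print("t",robot.current_t())
E
python3 - <<'E'
from h import *
off=pick((477,162.5),33.5,pi/2)
print(off)
d=robot.get_image("scene"); cv2.imwrite("pics/s1.png",cv2.resize(d["img"][50:290,220:520],None,fx=2.5,fy=2.5))
d=robot.get_image("wrist"); cv2.imwrite("pics/wr1.png",d["img"])
E
```

```text
down False [477.6 162.6  34.1]
width mm 35.08064585807189 35.49475503315952 F [ 1.2  0.2 -3. ] t 7.7583
9.05448403465008
```

View pics/s1.png

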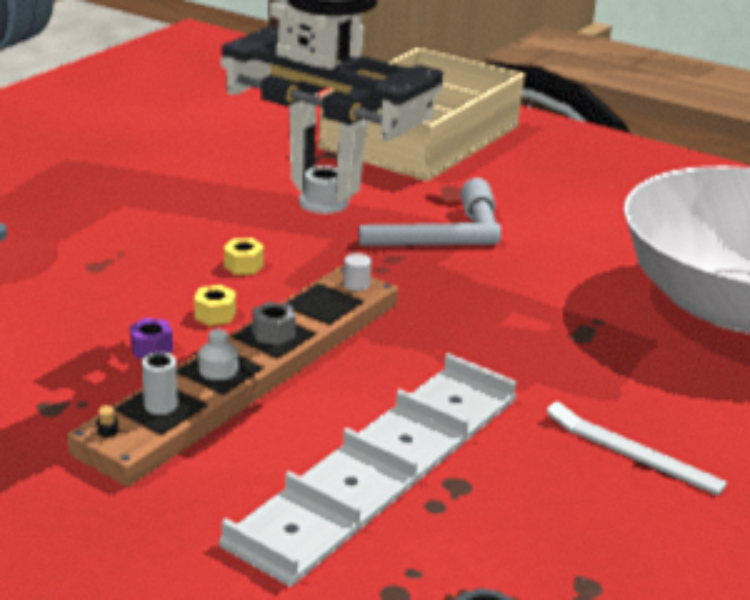

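The cup is held upright at about (325,190) in the crop, and its pad is empty. I'll place it in the right end stall.

Run:
```python
from h import *
place((645,-104.5),9.05,pi/2)
off=pick((476,90.5),28.5,np.radians(82))
print(off)
d=robot.get_image("scene"); cv2.imwrite("pics/s2.png",cv2.resize(d["img"][50:290,220:520],None,fx=2.5,fy=2.5))
```

```text
place True [ 645.6 -104.6   16.2] nominal 17.05
t 12.35
down False [476.6  90.5  29. ]
width mm 35.825791929367504 35.581274418353814 F [ 0.   0.6 -2.2] t 16.25
4.0395609813244455
```

View pics/s2.png

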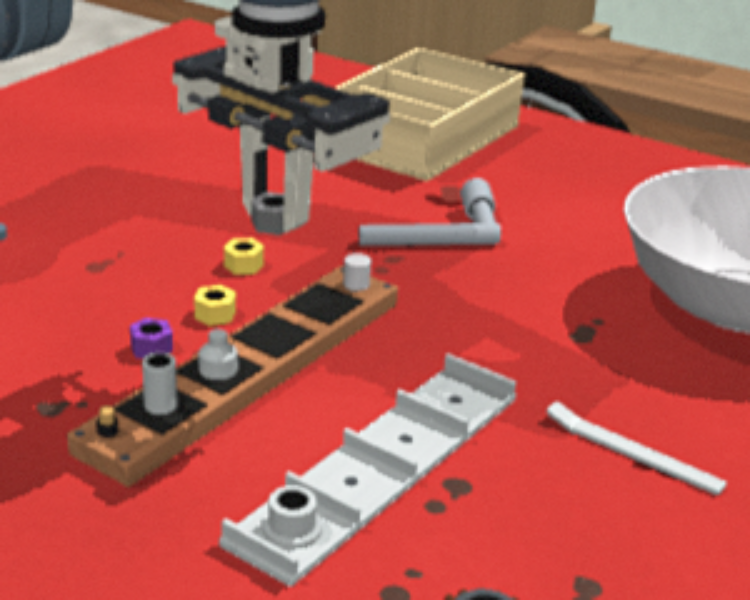

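The cup stands in the right stall at (290,515), and the nut is held at (270,212). Next: place the nut, then the cone.

Run:
```python
from h import *
place((647,-28.5),4.04,np.radians(82))
off=pick((475.8,12.8),28.5,pi/2)
print(off)
d=robot.get_image("scene"); cv2.imwrite("pics/s3.png",cv2.resize(d["img"][50:290,220:520],None,fx=2.5,fy=2.5))
```

```text
place True [647.5 -28.6  11.6] nominal 12.04
t 20.4917
down False [476.4  12.7  29. ]
width mm 33.11379522320161 33.11920182190384 F [ 0.1  0.4 -2.9] t 24.1583
4.02182098681908
```

View pics/s3.png

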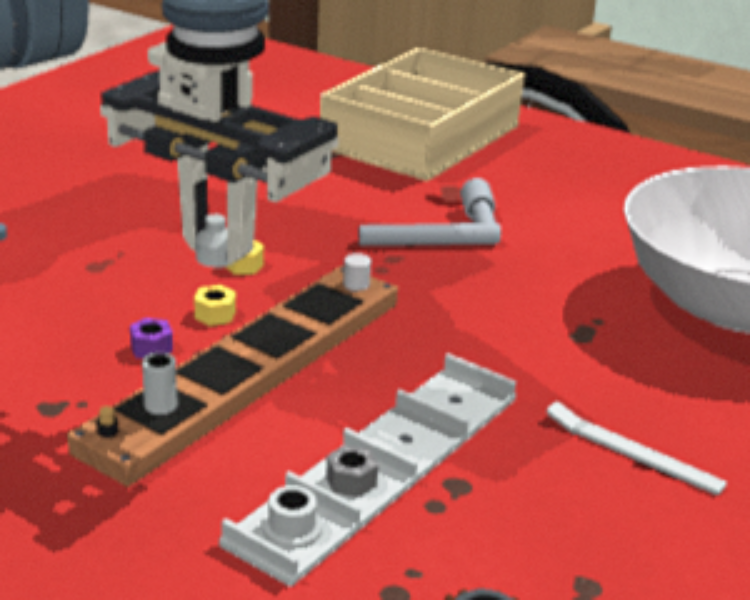

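The nut stands flat at (352,472), and the cone is held upright at (212,240). Next: place the cone, then move the sleeve, which I'll grip at mid-height.

Run:
```python
from h import *
place((649,47.5),4.02,pi/2)
off=pick((474.2,-61),31,pi/2)
print(off)
d=robot.get_image("scene"); cv2.imwrite("pics/s4.png",cv2.resize(d["img"][50:290,220:520],None,fx=2.5,fy=2.5))
```

```text
place True [649.6  47.5  11.4] nominal 12.02
t 28.3333
down False [474.8 -61.2  31.5]
width mm 27.767116324354667 27.71668183765771 F [-0.4 -0.  -2. ] t 32.125
6.537799407155223
```

View pics/s4.png

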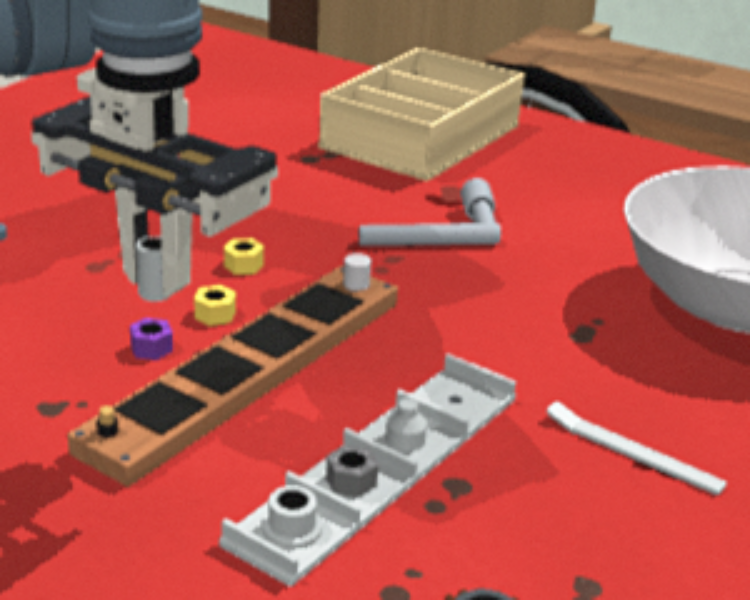

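The cone stands at (407,425), and the sleeve is held upright at (150,268). Now I'll place the sleeve and check all four parts from the wrist and top cameras.

Run:
```python
from h import *
place((651,123),6.54,pi/2)
robot.move_ptp([600,10,230],[pi,0,0]); robot.sleep(0.3)
d=robot.get_image("wrist"); cv2.imwrite("pics/fin_w.png",d["img"]); np.save("fw.npy",d,allow_pickle=True)
d2=robot.get_image("scene"); cv2.imwrite("pics/fin_s.png",cv2.resize(d2["img"][100:290,220:520],None,fx=2.5,fy=2.5))
g=cv2.cvtColor(d["img"],cv2.COLOR_BGR2GRAY); m=np.zeros_like(g); m[70:180,165:490]=(g<90)[70:180,165:490]
c,_=cv2.findContours(m,cv2.RETR_LIST,cv2.CHAIN_APPROX_NONE)
for k in c:
    M=cv2.moments(k)
    if M["m00"]>40: print(round(M["m10"]/M["m00"],1),round(M["m01"]/M["m00"],1),M["m00"])
print(robot.current_t())
```

```text
place True [651.5 123.1  13.8] nominal 14.54
t 36.5833
438.6 129.4 307.5
362.0 127.2 258.5
205.5 123.8 237.0
38.2333
```

View pics/fin_w.png

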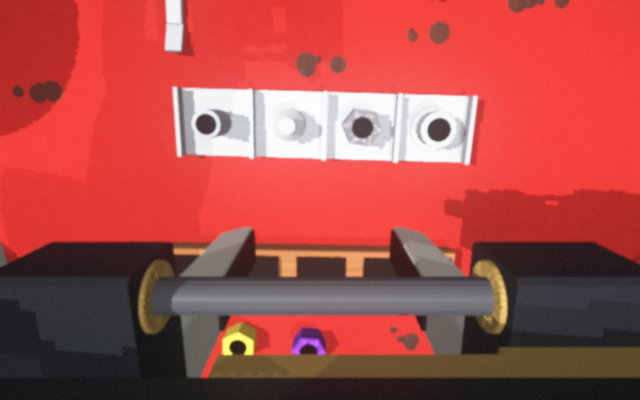

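View pics/fin_s.png

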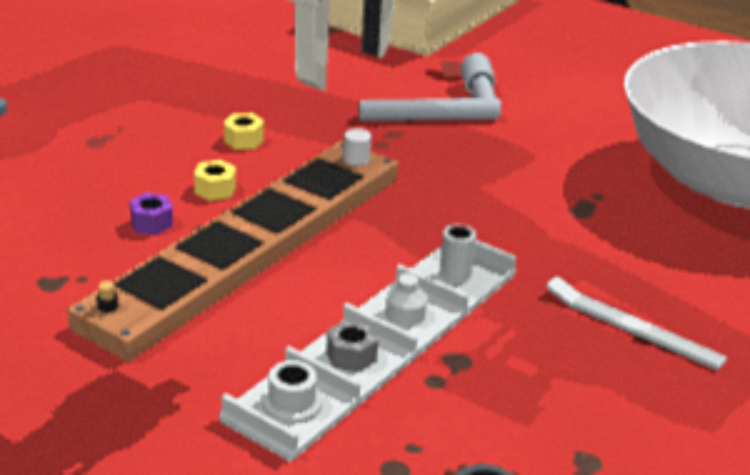

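Run:
```python
from h import *
d=np.load("fw.npy",allow_pickle=True).item()
sp=np.array([[651.2,123.7],[648.9,47.9],[646.8,-27.8],[644.7,-103.3]])
for n,uv,z,i in (("sleeve",(205.5,123.8),52,0),("cone top",(290.5,123.5),44,1),("nut",(362,127.2),30,2),("cup",(438.6,129.4),36,3)):
    print(n,(cast(d,[uv],z)[0]-sp[i]).round(1))
robot.hand_in()
```

```text
sleeve [ 0.4 -1.4]
cone top [ 2.7 -5.2]
nut [ 0.5 -0.2]
cup [ 0.8 -0.1]
the job is handed in; nothing more can be done
```

All four parts are on the steel rack in reverse order, and the job is handed in. From the robot's left to right the rack now holds the sleeve, cone, nut and cup; the plank held the cup, nut, cone and sleeve.

- **Grasps and placing:** I gripped each part across the row and lowered it until it touched the stall floor. Contact came within about 1 mm of the expected height for all four. The last move before handing in was at 38 s on the robot's clock, against the 93 s limit.
- **Last checks:** Scene and wrist pictures with the gripper clear show all four upright in their stalls. The sleeve, nut and cup measured within 1.5 mm of their stall centres. The cone read about 3 mm across and 5 mm along the rack, within the 15 mm allowed. I read its pixel by eye from the pale top, so that figure is rougher.
- **Disagreement:** The top and wrist cameras differed by up to about 5 mm along the row when I first located the parts. I used the closer wrist view for the parts and roughly split the difference for the stall centres. No other check failed.

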